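Recharge the honey filler's air dryer

ROBOT

A 6-joint arm with a two-finger parallel gripper is mounted at the origin on the work surface. World frame = base frame: x ahead of the robot, y to its left, z up, the work surface at z = 0. Lengths are in mm, angles in rad, forces in N, time in s.
With the tool pointing down it reaches from about 275 to 825 mm from the base axis. Payload 5.2 kg.
Tool frame: the origin (TCP) lies at the very end of the fingers, on their centre line; the grasp point (between the pads) lies 19 mm behind it; z points along the fingers, y is the direction in which the jaws open and shut (so a half turn about z gives the same grasp; the last joint's range is limited). The gripper opens to 93 mm and grips with 3 to 60 N. Pads are 15 mm wide; open, the fingers measure 128 mm over their backs; the gripper's body (75 mm by 188 mm) begins 65 mm behind the grasp point.
Start: joints at [-1.53, 0.259, 1.535, -0, 1.348, -0.203], TCP at [132.787, -533.735, 218.653] pointing down, gripper open.
Joint ranges: [-3.14, 3.14], [-0.91, 2.08], [0.19, 2.58], [-1.22, 4.36], [0.22, 2.71], [-3.12, 3.12]. Speed limits (rad/s): [2.57, 2.57, 3.14, 3.14, 3.14, 3.14].

INTERFACE

Orientations are given as [roll, pitch, yaw] about the fixed x, y, z axes, in that order (R = Rz(yaw) Ry(pitch) Rx(roll)).
In Python, from bench import robot gives the robot as it stands. The module is installed in compiled form; this text tells all that it offers. Calls block until the motion is done:
- robot.move_ptp(position, orientation): joint-space move of the TCP to a pose.
- robot.move_linear(position, ori=None, speed=150, f_stop=None): straight line of the TCP; ori=None keeps the orientation; speed is the mean speed in mm/s. With f_stop (N) it stops when the force on the tool has changed by that much, and returns True; else False.
- robot.move_j(angles): joint-space move.
- robot.move_gripper(opening): opening from 0.0 (shut) to 1.0 (fully open); the grip force is fixed at half the most; returns when the fingers have stopped.
- robot.sleep(seconds).
- robot.inverse_kinematics(position, orientation): joint angles nearest the present ones, or None.
- robot.get_image(name): name is "scene" or "top" or "wrist"; returns a dict with "img" (480x640x3 uint8, blue, green, red), "fovy" (degrees; the focal length in pixels is half the picture's height over the tangent of half this angle, whatever the lens; pixels are square), "cx", "cy" (the principal point, pixels), "eye" and "orientation" of the camera in the world. Camera axes: x right, y down, z forward; pixel columns grow to the right and rows downward; lengths in mm; the calibration is good to about 2 mm. The wrist camera is an equidistant fisheye: a pixel r from the principal point sees the ray r / f radians off the axis. A picture is of the moment at which its call begins. There is no depth.
A pose or a line that the arm cannot do raises robot.MotionError and nothing moves.
- robot.hand_in(): hands the job in, once; it reports no verdict.
Readings, each from a call of its own:
- robot.current_t(): time.
- robot.current_qpos(): joint angles.
- robot.current_joint_vel(): joint speeds.
- robot.current_joint_efforts(): joint torques, N m.
- robot.current_tcp_pos(): TCP position.
- robot.current_eef_rot(): TCP orientation.
- robot.current_contact_force(): force on the tool from outside, world axes, zero at the start.
- robot.current_ft_torque(): the same for the moment, N m.
- robot.current_gripper_width(): opening from 0.0 (shut) to 1.0 (fully open).
Only numpy, scipy, OpenCV 4.12 (cv2) and the standard library are available. Lean on these libraries where they do the work, as an engineer would, in place of code of your own. Each camera call takes 0.05 s, during which the arm holds its last target. There are 200 camera calls.

TASK

Recharge the filler's air dryer: pry its white snap cover up at the notch with the flat blade, then lift the cover off and lay it flat, right side up, on the blue mat. Only after that, tip the cup out over the open dryer, so that every yellow drying block, those from the cup and those lying loose on the green board, ends inside the chamber. Finish with the pry blade lying on the blue mat beside the cover and the empty cup standing upright on the green board or the bench, and leave the honey jars where they are.

Things in the scene. Friction and masses are not known exactly. Their poses are not given: they have to be found in the camera images.
- dryer: air dryer of the honey filler: a bright metal box fixed to the bench, 123 (x) x 80 (y) x 100 mm high; origin at the centre of its underside, x from its notched front to its back, z up. At the start the cover lies inside its top rim, flush with it, its front lip held down by a sprung catch (two short steel bars in the front rim, one either side of the notch)
- chamber (a point): centre of the floor of the dryer's open chamber, 45 mm above the bench. The chamber is 108 (x) x 58 (y) mm, with ledges for the cover at 91 mm above the bench; the rim above them, 7 mm thick at the sides and 6 mm at front and back, reaches to 100 mm
- notch (a point): middle of the top outer edge of the sill of the pry notch in the dryer's front wall: 61.5 mm in front (-x) of the dryer's origin, 87 mm high. The notch is 22 mm wide, open above; the sill is 6 mm thick, the chamber lies behind it; the cover's front edge begins 6.5 mm behind this point, its underside 4 mm above it. Push the blade in 16 to 19 mm past this point, level or tip slightly down
- cover_front (a point): middle of the cover's lower front edge, 55 mm in front of its origin. Levering the inserted blade over the sill, handle down 25 to 35 degrees (or then lifting it), raises it (6 to 10 N here). After some 6 mm it snaps over the catch and stays propped on it, about 8 mm up, the back still down, its sides near the front standing above the rim
- cover: white snap-fit plastic cover, 110 (x) x 64 (y) x 9 mm, 70 g, orange mark at its front end by the notch; origin at the centre of its underside, x towards the dryer's back, z up. Its front 3.5 mm are a lip 2 mm thick. Once propped it can be pinched across its sides (64 mm), 15 mm from the front edge, fingertips just above the dryer's rim, and lifted out
- blade: flat pry blade: red handle 100 (x) x 20 (y) x 26 mm high with a steel blade 80 mm long, 12 mm wide, 2.5 mm thick ahead of it; lies on the blue mat. Origin at the centre of the handle's underside, x towards the blade's tip, z up; the blade's underside is 4 mm above the handle's underside; about 120 g, balanced about 15 mm ahead of the origin
- blade_tip (a point): end of the blade, 130 mm ahead of the blade's origin, at mid-thickness
- mat: blue mat, 240 x 240 x 3 mm, fixed to the bench on the left or the right; origin at the centre of its underside. The blade starts here, and blade and cover belong here at the end
- board: green board, 240 x 240 x 3 mm, fixed to the bench on the other side; the cup and the loose blocks start on it; origin at the centre of its underside
- cup: steel cup, round, 62 mm high, outer diameter 56 mm at the foot and 66 mm at the rim, wall 3 mm, floor 4 mm thick, about 120 g, holding 5 or 6 drying blocks; origin at the centre of its underside, z up to its mouth
- cup_rim (a point): centre of the cup's mouth
- block0: yellow drying block, 16 x 16 x 13 mm with glazed, slippery faces, 12 g, in the cup at the start; origin at the centre of one 16 x 16 face, z through the block
- block1: yellow drying block, 16 x 16 x 13 mm with glazed, slippery faces, 12 g, in the cup at the start; origin at the centre of one 16 x 16 face, z through the block
- block2: yellow drying block, 16 x 16 x 13 mm with glazed, slippery faces, 12 g, in the cup at the start; origin at the centre of one 16 x 16 face, z through the block
- block3: yellow drying block, 16 x 16 x 13 mm with glazed, slippery faces, 12 g, in the cup at the start; origin at the centre of one 16 x 16 face, z through the block
- block4: yellow drying block, 16 x 16 x 13 mm with glazed, slippery faces, 12 g, in the cup at the start (may be absent); origin at the centre of one 16 x 16 face, z through the block
- block5: yellow drying block, 16 x 16 x 13 mm with glazed, slippery faces, 12 g, in the cup at the start (may be absent); origin at the centre of one 16 x 16 face, z through the block
- block6: yellow drying block, 16 x 16 x 13 mm with glazed, slippery faces, 12 g, lying loose on the green board at the start (may be absent); origin at the centre of one 16 x 16 face, z through the block
- block7: yellow drying block, 16 x 16 x 13 mm with glazed, slippery faces, 12 g, lying loose on the green board at the start (may be absent); origin at the centre of one 16 x 16 face, z through the block
- block8: yellow drying block, 16 x 16 x 13 mm with glazed, slippery faces, 12 g, lying loose on the green board at the start (may be absent); origin at the centre of one 16 x 16 face, z through the block
- jar_a: hexagonal jar of honey with white lid, 72 mm across, 90 mm high, standing on the bench; origin at the centre of its foot, z up; leave alone
- jar_b: another such jar; leave alone
Mind the look-alikes: they are no part of the job. There is more than one size of the dryer; the one meant has the size given above.

How it is judged (in metres and radians):
On the way, in this order (a step that is already met when the one before it is completed fails the run):
1. The front of the cover is pried up by more than 4 mm with the blade's tip at it, untouched by the fingers (distance between blade_tip and cover_front below 0.025 m and z of cover_front in the frame of dryer above 0.095 m and contact force between the fingers and cover below 0.1 N), for 0.1 s.
2. The cover lies flat, right side up, on the blue mat, let go (x of cover in the frame of mat between -0.12 and 0.12 m and y of cover in the frame of mat between -0.12 and 0.12 m and height (world z) of cover below 0.012 m and angle between cover's own z axis and vertical below 0.15 rad and contact force between the fingers and cover below 0.1 N and linear speed of cover below 0.05 m/s), for 0.2 s.
3. The cup is tipped out over the open dryer (angle between cup's own z axis and vertical above 1.3 rad and horizontal distance between cup_rim and dryer below 0.09 m and height (world z) of cup_rim above 0.09 m), for 0.1 s.
At the end, for the whole second after the job is handed in: Every block present is at rest inside the chamber, below the ledge; the cover lies flat (0.15 rad), right side up, origin over the blue mat and under 12 mm high; the blade lies with its origin over the mat, under 33 mm high; the cup stands upright (0.12 rad) on the green board or bench (x of block0 in the frame of dryer between -0.058 and 0.058 m and y of block0 in the frame of dryer between -0.036 and 0.036 m and z of each of block0, block1, block2, block3, block4, block5, block6, block7, block8 in the frame of dryer below 0.092 m and linear speed of each of block0, block1, block2, block3, block4, block5, block6, block7, block8 below 0.05 m/s and x of block1 in the frame of dryer between -0.058 and 0.058 m and y of block1 in the frame of dryer between -0.036 and 0.036 m and x of block2 in the frame of dryer between -0.058 and 0.058 m and y of block2 in the frame of dryer between -0.036 and 0.036 m and x of block3 in the frame of dryer between -0.058 and 0.058 m and y of block3 in the frame of dryer between -0.036 and 0.036 m and x of block4 in the frame of dryer between -0.058 and 0.058 m and y of block4 in the frame of dryer between -0.036 and 0.036 m and x of block5 in the frame of dryer between -0.058 and 0.058 m and y of block5 in the frame of dryer between -0.036 and 0.036 m and x of block6 in the frame of dryer between -0.058 and 0.058 m and y of block6 in the frame of dryer between -0.036 and 0.036 m and x of block7 in the frame of dryer between -0.058 and 0.058 m and y of block7 in the frame of dryer between -0.036 and 0.036 m and x of block8 in the frame of dryer between -0.058 and 0.058 m and y of block8 in the frame of dryer between -0.036 and 0.036 m and x of cover in the frame of mat between -0.12 and 0.12 m and y of cover in the frame of mat between -0.12 and 0.12 m and height (world z) of each of cover, cup below 0.012 m and angle between cover's own z axis and vertical below 0.15 rad and x of blade in the frame of mat between -0.12 and 0.12 m and y of blade in the frame of mat between -0.12 and 0.12 m and height (world z) of blade below 0.033 m and angle between cup's own z axis and vertical below 0.12 rad and linear speed of each of cup, cover, blade below 0.03 m/s); the robot touches nothing.
It fails at once if The first honey jar is pushed more than 3 cm or tipped (distance of jar_a from where it was at the start of the episode above 0.03 m or angle between jar_a's own z axis and vertical above 0.3 rad).
It fails at once if The second honey jar is pushed more than 3 cm or tipped (distance of jar_b from where it was at the start of the episode above 0.03 m or angle between jar_b's own z axis and vertical above 0.3 rad).
Of block4, block5 only 1 to 2 are there at a start; the rules pass over those that are not, and their reading is None.
Of block6, block7, block8 only 1 to 3 are there at a start; the rules pass over those that are not, and their reading is None.
At some moment in a run one of block6, block7, block8, blade may be knocked a few centimetres aside while the robot is not near it.
It also fails if it takes over 210 s, if anything falls off the work surface, if the arm or the gripper's body presses on something with over 40 N, if the wrist force passes 120 N, or if a joint passes its speed limit or range.

## Working session

There is one attempt and no reset: what is moved stays moved. The work goes in short steps, each a Python script; the robot and the scene stay as the last script left them, time stands still between calls to the robot, and variables do not carry over. Pictures are saved under pics/ and viewed, about 12 in all and at most 16, crops included, and the job is handed in when it is done.

```bash
ls; mkdir -p pics; cat > h.py <<'E'
import numpy as np, cv2, json
from scipy.spatial.transform import Rotation as R
from bench import robot
def snap(name, fn=None):
    d=robot.get_image(name); 
    if fn: cv2.imwrite(f'pics/{fn}.png', d['img'])
    return d
def foc(d): return 240/np.tan(np.radians(d['fovy'])/2)
def rot(d):
    o=np.array(d['orientation'],float)
    return o if o.shape==(3,3) else R.from_euler('xyz',o).as_matrix()
def ray(d,u,v,fish=False):
    x,y=u-d['cx'],v-d['cy']; f=foc(d)
    if fish:
        r=np.hypot(x,y); th=r/f; s=np.sin(th)/max(r,1e-9); c=np.array([x*s,y*s,np.cos(th)])
    else: c=np.array([x,y,f])/np.linalg.norm([x,y,f])
    return rot(d)@c
def onz(d,u,v,z,fish=False):
    r=ray(d,u,v,fish); e=np.array(d['eye'],float); return e+r*(z-e[2])/r[2]
def tri(obs):  # [(eye,ray)]
    A=np.zeros((3,3));b=np.zeros(3)
    for e,r in obs:
        P=np.eye(3)-np.outer(r,r);A+=P;b+=P@np.array(e,float)
    return np.linalg.solve(A,b)
def proj(d,p,fish=False):
    c=rot(d).T@(np.array(p,float)-np.array(d['eye'],float)); f=foc(d)
    if fish:
        th=np.arctan2(np.hypot(c[0],c[1]),c[2]); k=f*th/np.hypot(c[0],c[1]); return d['cx']+k*c[0],d['cy']+k*c[1]
    return d['cx']+f*c[0]/c[2], d['cy']+f*c[1]/c[2]
E
python3 - <<'E'
from h import *
import pickle
for n in ['scene','top','wrist']:
    d=snap(n,n+'0'); pickle.dump(d,open(n+'0.pkl','wb'))
    print(n,{k:v for k,v in d.items() if k!='img'})
print(robot.current_eef_rot(),robot.current_t())
E
```

```text
pics
scene {'fovy': 44.869609906194185, 'cx': 318.371057226447, 'cy': 236.42597117457197, 'eye': array([1301.02488004,  786.73070344,  857.43411628]), 'orientation': array([-2.13240165, -0.01419292,  2.39181104])}
top {'fovy': 55.361792279679875, 'cx': 324.6790317720997, 'cy': 241.27257065089174, 'eye': array([ 407.58654665, -113.49798506, 1105.3496236 ]), 'orientation': array([-3.09422446,  0.03529835, -1.56927148])}
wrist {'fovy': 65.70646984690485, 'cx': 320.262228763795, 'cy': 236.63961033182335, 'eye': array([ 211.96648047, -513.78234973,  383.04355767]), 'orientation': array([ 2.84668282e+00,  6.45991108e-04, -1.32823445e+00])}
[-3.14029966e+00 -2.95293205e-04  2.43799635e-01] 0.15
```

View pics/top0.png

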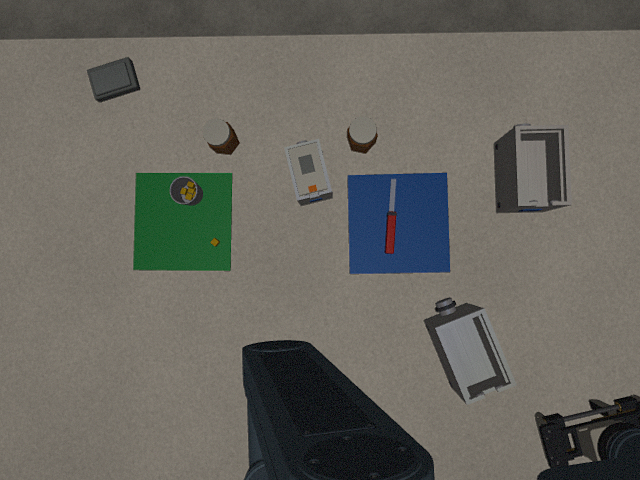

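View pics/scene0.png

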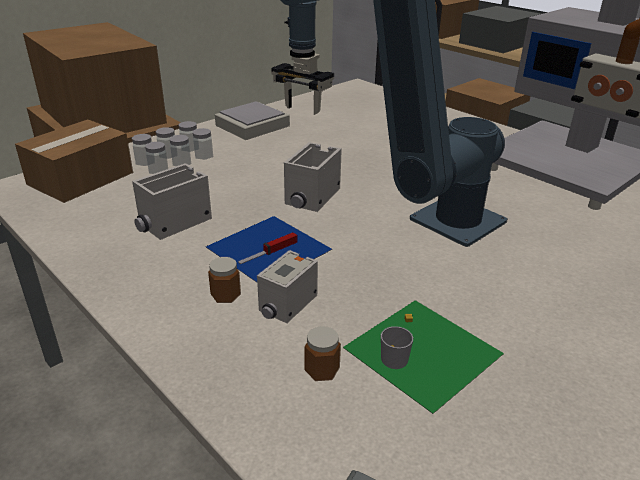

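The top view shows three dryer-like boxes: (308,170) has a white cover with an orange mark, (535,168) is larger, open and without a cover, and (467,352) is open without a cover. Only (308,170) has the cover and the notch. The blade is at (391,215) on the blue mat, the cup at (184,190), one loose block at (214,242), and the jars at (222,137) and (363,137). I'll confirm with an enlarged crop and rough positions.

```bash
python3 - <<'E'
from h import *
import pickle
d=pickle.load(open('top0.pkl','rb'))
P={'dry far L':(287,148,100),'dry far R':(319,140,100),'near R':(331,192,100),'near L':(298,201,100),'small?':(467,352,100),'s1':(484,309,100),'s2':(510,382,100),'s3':(466,401,100),'big1':(515,124,100),'big2':(564,128,100),'big3':(566,205,100),
'cup':(184,190,62),'blk':(214.5,242,16),'handle':(390.5,233,29),'h0':(389,254,29),'h1':(392,212,29),'tip':(393,180,10),'matTL':(348,175,3),'matBR':(450,272,3),'gTL':(136,173,3),'gBR':(232,270,3),'jar1':(217,133,90),'jar2':(363,133,90)}
for k,(u,v,z) in P.items(): print(k,onz(d,u,v,z).round(0))
c=cv2.resize(d['img'][110:290,120:460],None,fx=2.35,fy=2.35,interpolation=cv2.INTER_CUBIC);cv2.imwrite('pics/crop0.png',c);print(c.shape)
E
```

```text
dry far L [663.   6. 100.]
dry far R [681. -65. 100.]
near R [564. -92. 100.]
near L [545. -19. 100.]
small? [ 217. -385.  100.]
s1 [ 309. -422.  100.]
s2 [ 154. -475.  100.]
s3 [ 113. -381.  100.]
big1 [ 713. -496.  100.]
big2 [ 703. -601.  100.]
big3 [ 534. -602.  100.]
cup [576. 250.  62.]
blk [457. 190.  16.]
handle [ 478. -230.   29.]
h0 [ 429. -226.   29.]
h1 [ 527. -234.   29.]
tip [ 607. -239.   10.]
matTL [ 621. -131.    3.]
matBR [ 386. -373.    3.]
gTL [629. 392.   3.]
gBR [390. 150.   3.]
jar1 [702. 167.  90.]
jar2 [ 699. -163.   90.]
(423, 799, 3)
```

View pics/crop0.png

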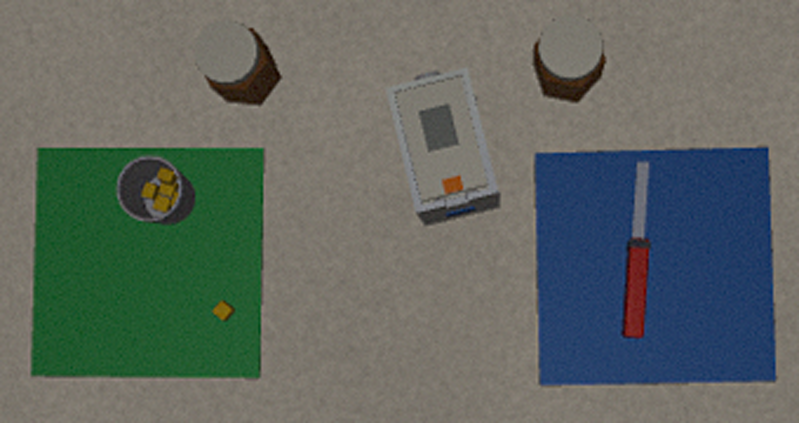

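The crop confirms it: the covered box has the orange mark and the notch towards the robot, and its 120x75 mm footprint matches. Next, wrist views of the dryer and the blade from two places.

```bash
python3 - <<'E'
from h import *
import pickle
pi=np.pi
for i,p in enumerate([[450,-170,230],[450,-60,230]]):
    robot.move_ptp(p,[pi,0,0.0]); d=snap('wrist',f'w{i}'); pickle.dump(d,open(f'w{i}.pkl','wb')); print(d['eye'],d['orientation'],robot.current_t())
a=cv2.imread('pics/w0.png');b=cv2.imread('pics/w1.png')
cv2.imwrite('pics/w01.png',np.vstack([cv2.resize(a,None,fx=.62,fy=.62),cv2.resize(b,None,fx=.62,fy=.62)]))
E
```

```text
[ 531.48000615 -170.51023789  395.07072484] [ 2.84656626e+00 -1.71214640e-03 -1.57274051e+00] 1.9583
[531.58633929 -59.57752688 395.27488485] [ 2.84703609e+00 -2.01495784e-03 -1.57100378e+00] 2.525
```

View pics/w0.png

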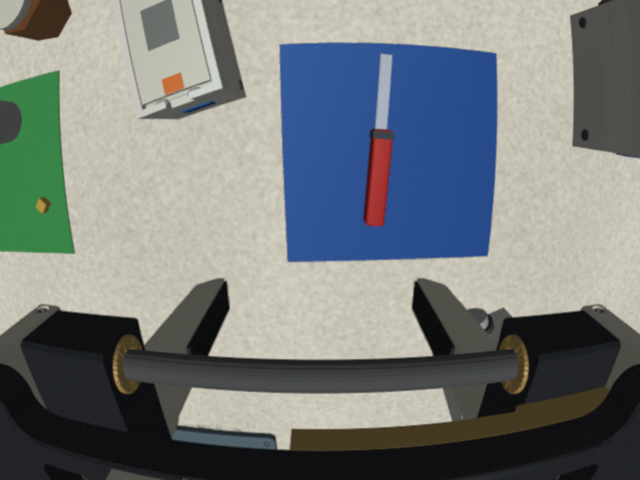

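View pics/w1.png

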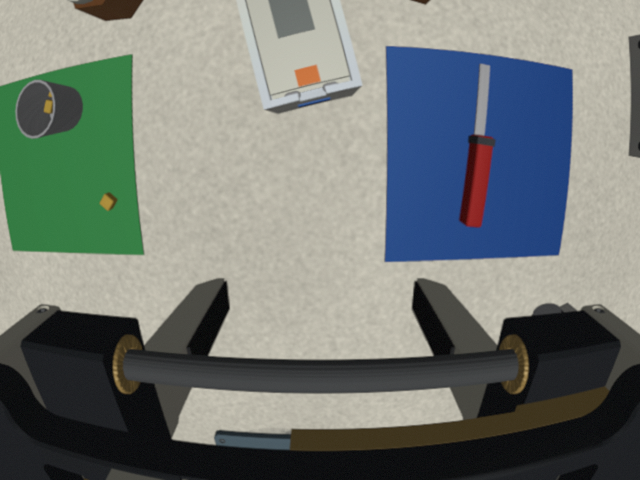

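W0 shows the handle from (382,135) to (375,224), the tip at (386,54) and the orange mark at (173,84). W1 shows the handle from (481,140) to (473,225), the tip at (484,66), the orange mark at (307,76) and the rim's front corners at (267,108) and (360,86). Triangulating.

```bash
python3 - <<'E'
from h import *
import pickle
w0,w1,t=[pickle.load(open(f+'.pkl','rb')) for f in('w0','w1','top0')]
def cen(d,kind,win=None):
    hsv=cv2.cvtColor(d['img'],cv2.COLOR_BGR2HSV)
    m={'orange':cv2.inRange(hsv,(5,150,140),(16,255,255)),'red':cv2.inRange(hsv,(0,150,60),(4,255,255))|cv2.inRange(hsv,(175,150,60),(180,255,255)),'yellow':cv2.inRange(hsv,(17,140,80),(32,255,255))}[kind]
    n,l,s,c=cv2.connectedComponentsWithStats(m); i=1+np.argsort(-s[1:,4])
    return [(c[j].round(1),s[j].tolist()) for j in i[:4] if s[j,4]>15]
for k in('orange','red','yellow'):
    for n,d in(('w0',w0),('w1',w1),('top',t)): print(k,n,cen(d,k))
def T(a,b,c=None):
    o=[(w0['eye'],ray(w0,*a,True)),(w1['eye'],ray(w1,*b,True))]
    if c: o.append((t['eye'],ray(t,*c)))
    return tri(o).round(1)
print('hf',T((382,134),(481,140))); print('hb',T((375,224),(473,225)));print('tip',T((386,54),(484,66)))
print('orange',T((173,84),(307.5,76))); print('corner',T((138,115),(267,108)))
print('w1 z: corners',onz(w1,267,108,100,True),onz(w1,360,86,100,True),'notch',onz(w1,302,98,87,True),onz(w1,328,92,87,True))
E
```

```text
orange w0 [(array([172.4,  83.4]), [163, 74, 20, 20, 272])]
orange w1 [(array([307. ,  75.2]), [296, 66, 23, 20, 324])]
orange top []
red w0 [(array([377.4, 181.4]), [365, 139, 27, 87, 1684])]
red w1 [(array([477.6, 185. ]), [462, 144, 30, 83, 1411])]
red top [(array([390.4, 233.9]), [386, 215, 10, 38, 297])]
yellow w0 [(array([ 41.4, 205.2]), [36, 198, 12, 15, 116])]
yellow w1 [(array([106.8, 201.7]), [100, 194, 14, 16, 149]), (array([ 47.9, 106.3]), [44, 100, 8, 13, 89])]
yellow top [(array([189.8, 193.6]), [185, 188, 11, 12, 75]), (array([214.3, 241.6]), [210, 238, 9, 8, 41]), (array([182.6, 190.6]), [180, 188, 6, 6, 30]), (array([189.8, 183.9]), [187, 181, 7, 6, 29])]
hf [ 525.  -234.3   13.6]
hb [ 432.2 -228.    23.9]
tip [ 609.4 -239.1    7.5]
orange [572.7 -50.2  99. ]
corner [548.4 -18.9 103.7]
w1 z: corners [547.52345081 -18.38181747 100.        ] [564.878266   -91.20306396 100.        ] notch [555.92184802 -45.34873567  87.        ] [560.86181787 -66.49156149  87.        ]
```

```bash
cat >> h.py <<'E'
pi=np.pi
DY=0.226; NOTCH=np.array([556.2,-55.0,87.])
GX,GZ=12.,2.   # TCP in blade frame
def bladetcp(tip,yaw,pitch):
    """TCP pose so that the blade tip mid-thickness is at tip; pitch>0 = tip up (handle down)"""
    B=R.from_euler('xyz',[0,-pitch,yaw])
    p=np.array(tip,float)+B.apply([GX-130,0,GZ-5.25])
    return p.tolist(),(B*R.from_euler('x',pi)).as_euler('xyz').tolist()
E
python3 - <<'E'
from h import *
import pickle
yaw=-0.062
robot.move_gripper(0.55)
robot.move_ptp([491,-231.7,70],[pi,0,yaw])
robot.move_linear([491,-231.7,5.2],speed=80,f_stop=8)
print(robot.current_tcp_pos())
robot.move_gripper(0.0); print(robot.current_gripper_width()*93, robot.current_contact_force())
robot.move_linear([491,-231.7,170],speed=120)
print(robot.current_gripper_width()*93, robot.current_contact_force())
tip=NOTCH+[0,0,25]-30*np.array([np.cos(DY),np.sin(DY),0])
p,o=bladetcp(tip,DY,0.0); robot.move_ptp(p,o); print(p,robot.current_tcp_pos())
d=snap('wrist','w2'); pickle.dump(d,open('w2.pkl','wb')); print(robot.current_t(), 'expected tip px',proj(d,tip,True),'notch',proj(d,NOTCH,True))
d=snap('scene','s2'); c=d['img'][190:360,180:400]; cv2.imwrite('pics/s2c.png',cv2.resize(c,None,fx=3,fy=3,interpolation=cv2.INTER_CUBIC))
E
```

```text
[ 491.35499171 -231.94623022    5.60218763]
19.891423650491404 [-0.32724522  1.41439803  2.42247253]
19.68291885018004 [-0.65793033  0.26025091 -1.64916268]
[411.96356402464653, -88.16399458943019, 108.75] [413.57870727 -89.28751704 109.51234663]
8.175 expected tip px (np.float64(316.3879819066616), np.float64(48.12010877877694)) notch (np.float64(316.6788065035204), np.float64(3.143783948213155))
```

View pics/w2.png

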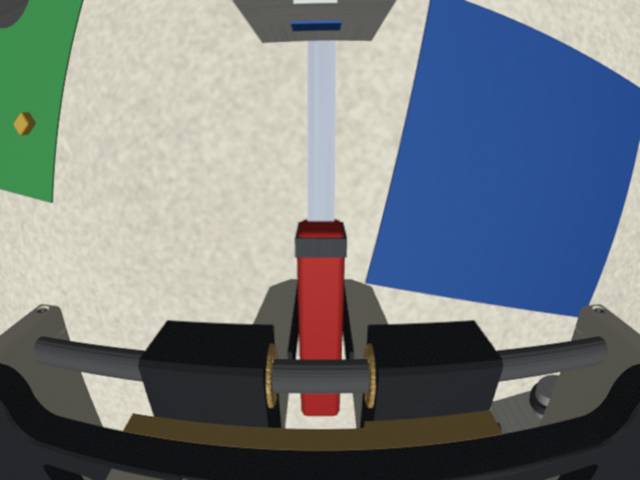

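The blade is held centrally, with its tip at (321,41). The dryer's front bottom edge runs from (263,42) to (370,41) and the notch is around (317,2). Next I'll use this view to refine the dryer pose and check the blade's height.

```bash
python3 - <<'E'
from h import *
import pickle
d=pickle.load(open('w2.pkl','rb'))
print([onz(d,u,v,0,True).round(1) for u,v in((263,42),(370,41))], onz(d,321,40,112,True), onz(d,321,222,111,True))
# raise/retreat for view of the notch with tip at 20 mm in front, higher
u=np.array([np.cos(DY),np.sin(DY),0])
tip=NOTCH+[0,0,60]-60*u
p,o=bladetcp(tip,DY,0.0); robot.move_linear(p,o,speed=150)
# tilt camera: pitch tool so that camera looks forward
d=snap('wrist','w3'); pickle.dump(d,open('w3.pkl','wb')); print('tip exp',proj(d,tip,True),'notch exp',proj(d,NOTCH,True),robot.current_tcp_pos()-np.array(p))
s=snap('scene'); print('scene tip',proj(s,tip),'base of handle front',proj(s,tip-80*u),'notch',proj(s,NOTCH))
x,y=map(int,proj(s,tip)); c=s['img'][y-70:y+60,x-90:x+90]
c1=cv2.resize(c,None,fx=3,fy=3,interpolation=cv2.INTER_CUBIC); c2=cv2.resize(d['img'][0:130,220:420],None,fx=2.7,fy=2.7,interpolation=cv2.INTER_CUBIC)
W=np.zeros((c1.shape[0]//1,10,3),np.uint8); m=np.zeros((351+390,540,3),np.uint8); m[:c2.shape[0],:c2.shape[1]]=c2; m[351:351+c1.shape[0],:c1.shape[1]]=c1
cv2.imwrite('pics/m3.png',cv2.resize(m,None,fx=.8,fy=.8)); print('scene crop origin',x-90,y-70, robot.current_t())
E
```

```text
[array([547.6, -16.2,   0. ]), array([565.5, -92.2,   0. ])] [531.05107516 -62.82101438 112.        ] [451.48345689 -80.99017861 111.        ]
tip exp (np.float64(316.8646545852325), np.float64(46.41189257730673)) notch exp (np.float64(317.2938889449191), np.float64(-23.925169294990326)) [ 0.60192763 -0.53300437 -0.10003532]
scene tip (np.float64(316.25902602904046), np.float64(226.45993035357975)) base of handle front (np.float64(334.5961750372613), np.float64(212.70938100592247)) notch (np.float64(301.51732263946155), np.float64(259.19966586266924))
scene crop origin 226 156 8.7833
```

View pics/m3.png

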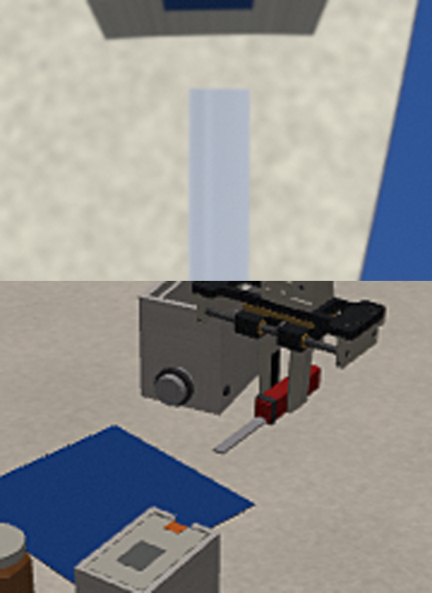

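The blade is level. The tip is at wrist pixel (321.7,41.7) and scene pixel (317.7,226.0). Triangulating to correct the tip, then touching down on the sill.

```bash
python3 - <<'E'
from h import *
import pickle
d=pickle.load(open('w3.pkl','rb')); s=pickle.load(open('scene0.pkl','rb'))
t=tri([(d['eye'],ray(d,321.7,41.7,True)),(s['eye'],ray(s,317.7,226.0))])
DY=0.23;u=np.array([np.cos(DY),np.sin(DY),0]);v=np.array([-u[1],u[0],0])
tip=NOTCH+[0,0,60]-60*u
e=t-tip; print('tip err fwd,left,up',e@u,e@v,e[2])
E
```

```text
tip err fwd,left,up 0.11569003789167485 0.7875685694951267 2.069054563910811
```

```bash
sed -i 's/^DY=.*/DY=0.23; NOTCH=np.array([555.7,-51.9,87.])/' h.py; cat >> h.py <<'E'
U=np.array([np.cos(DY),np.sin(DY),0]);V=np.array([-U[1],U[0],0])
def tipgo(f,z,pitch=0.,speed=40,fs=None,l=0.):
    """tip (nominal) f mm past notch, height z"""
    p,o=bladetcp(np.r_[(NOTCH+f*U+l*V)[:2],z],DY,pitch); return robot.move_linear(p,o,speed=speed,f_stop=fs)
def tipnow():
    T=R.from_euler('xyz',robot.current_eef_rot()); B=T*R.from_euler('x',-pi)
    t=np.array(robot.current_tcp_pos())-B.apply([GX-130,0,GZ-5.25]); q=t-NOTCH
    return np.r_[q@U,q@V,t[2]].round(2)
E
python3 - <<'E'
from h import *
tipgo(-30,100,0,120); tipgo(-20,72,0,60)
print(tipnow(), robot.current_contact_force())
h=tipgo(10,72,0,15,3.0); a=tipnow(); print('wall',h,a,robot.current_contact_force())
tipgo(a[0]-8,72,0,30); tipgo(a[0]-8,100,0,60); tipgo(a[0]+4,100,0,40)
h=tipgo(a[0]+4,80,0,10,2.5); b=tipnow(); print('sill',h,b,robot.current_contact_force(),robot.current_t())
tipgo(a[0]+4,b[2]+1.5,0,10)
d=snap('wrist','w4')
cv2.imwrite('pics/w4c.png',cv2.resize(d['img'][0:150,200:440],None,fx=2.5,fy=2.5))
E
```

```text
[-20.08   0.1   71.73] [-0.72517391  0.03577922 -0.51147483]
wall True [-1.93  0.57 71.13] [-0.66379001 -0.28092306 -1.49840642]
sill True [1.950e+00 1.000e-02 8.742e+01] [ 0.53914951 -0.60982261  1.27333763] 13.9667
```

```bash
python3 - <<'E'
from h import *
tipgo(2.5,88.3,-0.06,20); print(tipnow(),robot.current_contact_force())
h=tipgo(15.6,87.4,-0.06,12,5.0); print('in',h,tipnow(),robot.current_contact_force(),robot.current_t())
d=snap('scene','s4'); x,y=map(int,proj(d,NOTCH)); cv2.imwrite('pics/s4c.png',cv2.resize(d['img'][y-50:y+60,x-70:x+80],None,fx=4,fy=4,interpolation=cv2.INTER_CUBIC))
E
```

```text
[ 2.55  0.21 88.09] [-0.5793456   0.59633011 -1.01296311]
in False [ 1.567e+01 -1.000e-02  8.744e+01] [ 0.87962586  0.55409468 -1.57828489] 16.0833
```

View pics/s4c.png

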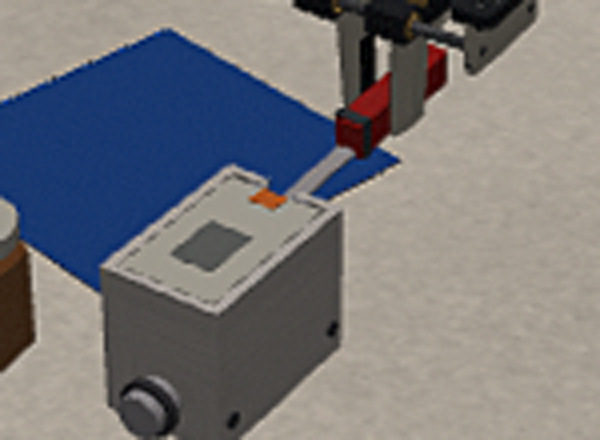

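The blade is in the notch, disappearing under the orange mark at crop (280,200). Now levering.

```bash
cat >> h.py <<'E'
def lever(th,lift=0.,s=17.5,speed=30,fs=None):
    c,n=np.cos(th),np.sin(th); x=np.array([c,n]);z=np.array([-n,c])
    q=np.array([0,87.2+lift])+s*x+1.25*z-1.9*x-0.85*z
    return tipgo(q[0],q[1],th,speed,fs)
E
python3 - <<'E'
from h import *
for a in(0,7,14,20,25,27.5):
    lever(np.radians(a)); print(a,tipnow(),robot.current_tcp_pos().round(1),robot.current_contact_force().round(2))
robot.sleep(.3)
for L in(2,4): 
    lever(np.radians(27.5),L); print(L,robot.current_contact_force().round(2))
robot.sleep(0.3); print(robot.current_t(),robot.current_gripper_width()*93)
d=snap('scene','s5'); x,y=map(int,proj(d,NOTCH)); cv2.imwrite('pics/s5c.png',cv2.resize(d['img'][y-50:y+60,x-70:x+80],None,fx=4,fy=4,interpolation=cv2.INTER_CUBIC))
E
```

```text
0 [15.39 -0.12 87.82] [455.8 -75.3  84.6] [-0.36  0.14  0.44]
7 [15.69 -0.28 89.75] [457.4 -75.2  72.2] [ 1.16  1.41 -0.42]
14 [15.19 -0.11 91.49] [459.8 -74.5  59.9] [ 1.49  0.06 -0.02]
20 [ 1.498e+01 -3.000e-02  9.318e+01] [463.4 -73.6  49.8] [2.61 1.15 0.91]
25 [ 1.453e+01 -1.000e-02  9.451e+01] [467.1 -72.7  41.6] [4.51 1.18 0.38]
27.5 [ 1.425e+01 -4.000e-02  9.512e+01] [469.2 -72.2  37.7] [4.42 1.4  1.51]
2 [ 3.43  0.08 -0.23]
4 [ 1.37 -0.9  -1.6 ]
20.0083 19.580347042078124
```

View pics/s5c.png

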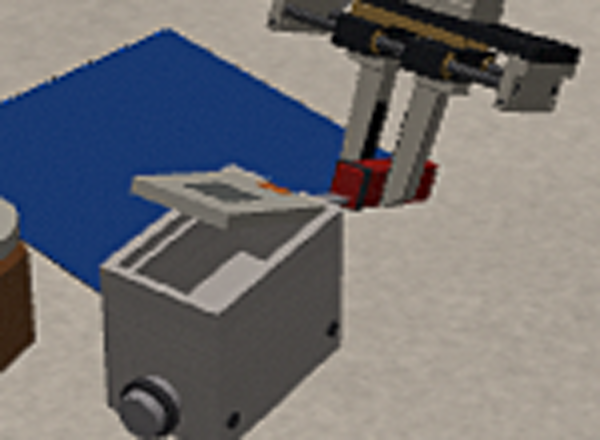

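The cover now sits tilted with its back end up, at crop (135–230,180–220), and its front end low at the notch, resting on the blade. I need a closer look before moving.

```bash
python3 - <<'E'
from h import *
d=snap('wrist'); t=snap('top'); x,y=map(int,proj(t,NOTCH)); s=snap('scene'); a,b=map(int,proj(s,NOTCH))
c1=cv2.resize(d['img'][0:200,170:470],None,fx=2,fy=2)
c2=cv2.resize(t['img'][y-65:y+25,x-50:x+40],(300,300),interpolation=cv2.INTER_CUBIC); c3=cv2.resize(s['img'][b-40:b+20,a-45:a+15],(300,300),interpolation=cv2.INTER_CUBIC)
m=np.zeros((700,600,3),np.uint8); m[:400]=c1; m[400:,:300]=c2;m[400:,300:]=c3
cv2.imwrite('pics/m6.png',cv2.resize(m,None,fx=.85,fy=.85,interpolation=cv2.INTER_AREA))
E
```

```text
(no output)
```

View pics/m6.png

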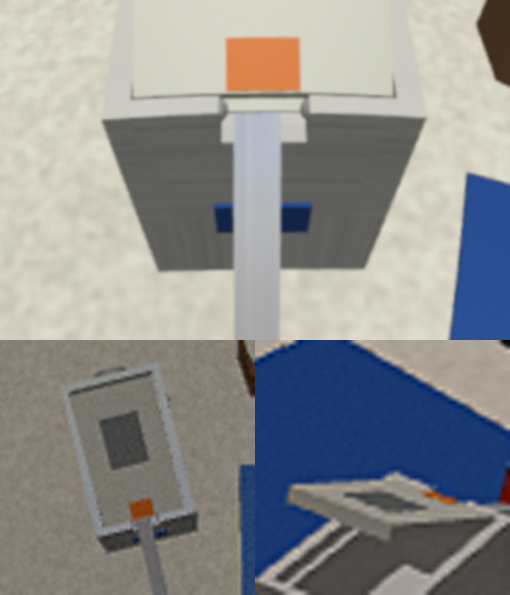

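The back rose while the lip stayed under the catch, because the blade pushed too far behind the lip. I'll lower it, pull back to about 14 mm insertion so the force acts nearer the lip, and lever again, watching the back edge of the cover.

```bash
cat >> h.py <<'E'
def backpatch():
    s=robot.get_image('scene'); c=NOTCH+61.5*U; pts=[c+a*U+b*V for a in(10,52) for b in(-30,30)]
    q=np.array([proj(s,[p[0],p[1],100]) for p in pts]); x0,y0=q.min(0).astype(int); x1,y1=q.max(0).astype(int)
    return s['img'][y0-12:y1+3,x0:x1].astype(float)
E
python3 - <<'E'
from h import *
s0=cv2.imread('pics/s4.png')
lever(np.radians(27.5),0,speed=30)
for a in(18,9,0): lever(np.radians(a),0.2)
tipgo(15.6,87.5,-0.05,20); print(robot.current_contact_force().round(2))
tipgo(11.6,87.7,-0.05,15); robot.sleep(.3)
ref=backpatch(); b2=backpatch(); print('noise',abs(ref-b2).mean())
import bench
for a in(7,14,20,25):
    lever(np.radians(a),s=13.5,speed=30); print(a,robot.current_contact_force().round(2),'diff',abs(backpatch()-ref).mean().round(2))
s=snap('scene','s7');x,y=map(int,proj(s,NOTCH))
c1=cv2.resize(s['img'][y-50:y+60,x-70:x+80],None,fx=4,fy=4,interpolation=cv2.INTER_CUBIC)
w=snap('wrist'); c2=cv2.resize(w['img'][0:110,220:420],None,fx=3,fy=3)[:320]
m=np.zeros((440+320,600,3),np.uint8); m[:440]=c1;m[440:440+c2.shape[0]]=c2
cv2.imwrite('pics/m7.png',cv2.resize(m,None,fx=.78,fy=.78,interpolation=cv2.INTER_AREA)); print(robot.current_t())
E
```

```text
[ 0.46 -1.03  0.9 ]
noise 1.0629827688651219
7 [-1.26 -0.46  1.66] diff 1.09
14 [1.85 0.04 0.83] diff 2.98
20 [-1.28 -1.1   1.38] diff 3.69
25 [-3.52 -0.88  0.98] diff 4.28
26.4833
```

View pics/m7.png

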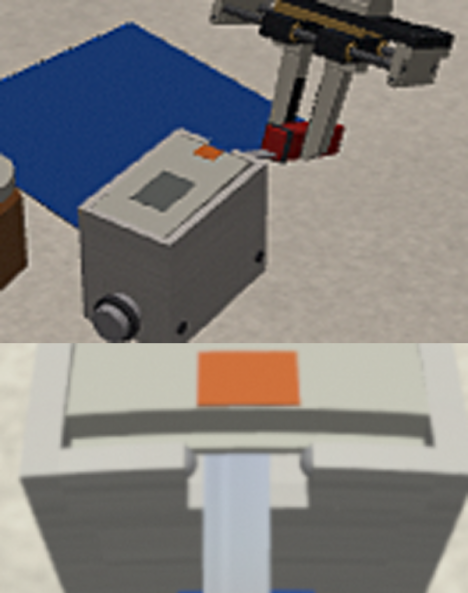

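The front now stands up above the rim (front face visible along crop y≈425) and the back is down. I'll lever a bit further to make sure it snaps, hold, and then withdraw.

```bash
python3 - <<'E'
from h import *
lever(np.radians(28.5),s=13.5,speed=30); lever(np.radians(29),s=15.0,speed=20); robot.sleep(.4); print(robot.current_contact_force().round(2))
snap('wrist','w8a')
# withdraw along the blade axis a little, then un-tilt
for a,s in((25,14),(18,12),(18,5),(10,-8)): lever(np.radians(a),s=s,speed=40,lift=-0.2 if s>0 else 0)
robot.sleep(.2); tipgo(-45,95,0,80); w=snap('wrist','w8'); s=snap('scene');x,y=map(int,proj(s,NOTCH))
c1=cv2.resize(s['img'][y-50:y+60,x-70:x+80],None,fx=4,fy=4,interpolation=cv2.INTER_CUBIC)
c2=cv2.resize(cv2.imread('pics/w8a.png')[0:110,220:420],None,fx=3,fy=3)[:320]
m=np.zeros((760,600,3),np.uint8); m[:440]=c1;m[440:440+c2.shape[0]]=c2
cv2.imwrite('pics/m8.png',cv2.resize(m,None,fx=.78,fy=.78,interpolation=cv2.INTER_AREA)); print(robot.current_t())
E
```

```text
[-3.29 -0.57  0.43]
30.525
```

View pics/m8.png

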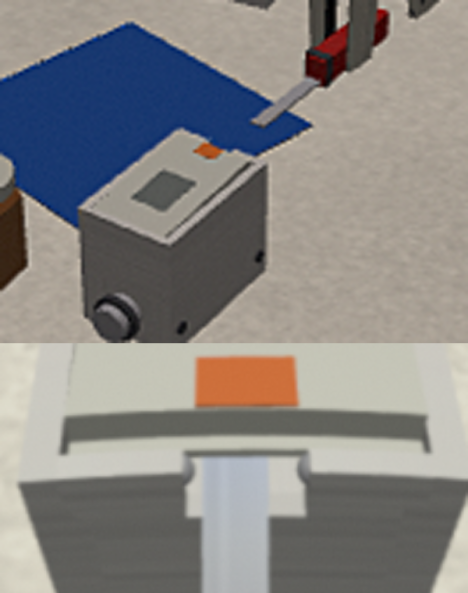

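The cover stays propped, with the side gap near the front visible. Now laying the blade on the mat and going above the cover.

```bash
python3 - <<'E'
from h import *
robot.move_linear((np.array(robot.current_tcp_pos())+[-10,0,50]).tolist(),speed=150)
robot.move_ptp([488,-328,60],[pi,0,0])
robot.move_linear([488,-328,6.2],speed=80,f_stop=5); print('lay',robot.current_tcp_pos())
robot.move_gripper(0.5); robot.move_linear([488,-328,100],speed=200); robot.move_gripper(0.86)
g=NOTCH+21.5*U
p,o=[g[0],g[1],170],R.from_matrix((R.from_euler('z',DY)*R.from_euler('y',-0.07)*R.from_euler('x',pi)).as_matrix()).as_euler('xyz').tolist()
robot.move_ptp(p,o); w=snap('wrist','w9'); import pickle; pickle.dump(w,open('w9.pkl','wb'))
print('exp',[np.round(proj(w,(NOTCH+f*U+l*V+[0,0,z]),True)) for f,l,z in((6.5,32,21),(6.5,-32,21),(0,40,13),(0,-40,13))],robot.current_t())
E
```

```text
lay [ 487.13823939 -326.80436022    5.2487313 ]
exp [array([271., 282.]), array([367., 282.]), array([261., 287.]), array([376., 287.])] 35.975
```

View pics/w9.png

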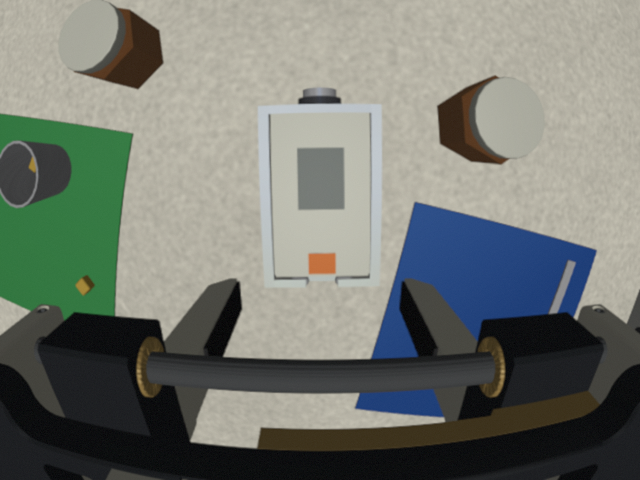

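The dryer front is centred at x≈322 between the jaws (241 and 400), yaw is aligned, and the front rim row is 286 against an expected 287. The cover is propped with dark gaps at its front sides. Pinching.

```bash
python3 - <<'E'
from h import *
g=NOTCH+21.5*U
robot.move_linear([g[0],g[1],115],speed=120); h=robot.move_linear([g[0],g[1],101.6],speed=25,f_stop=4); print(h,robot.current_tcp_pos())
robot.move_gripper(0.0); print('w',robot.current_gripper_width()*93,robot.current_contact_force().round(2))
z=robot.current_tcp_pos()
robot.move_linear([z[0],z[1],z[2]+25],speed=30); print('w',robot.current_gripper_width()*93,robot.current_contact_force().round(2))
robot.move_linear([z[0],z[1],200],speed=100); print('w',robot.current_gripper_width()*93)
robot.move_ptp([465,-195,150],[pi,0,0])
w=snap('wrist','w10'); s=snap('scene','s10'); x,y=map(int,proj(s,[500,-195,140]))
c=cv2.resize(s['img'][y-60:y+80,x-90:x+100],None,fx=3,fy=3); cv2.imwrite('pics/m10.png',c); print(robot.current_t())
E
```

```text
False [576.65005794 -46.96376621 101.57200066]
w 62.92778106971142 [-1.3  -5.56  0.34]
w 62.75143986289129 [ 0.28 -0.32 -0.75]
w 62.8262652892326
40.4667
```

View pics/m10.png

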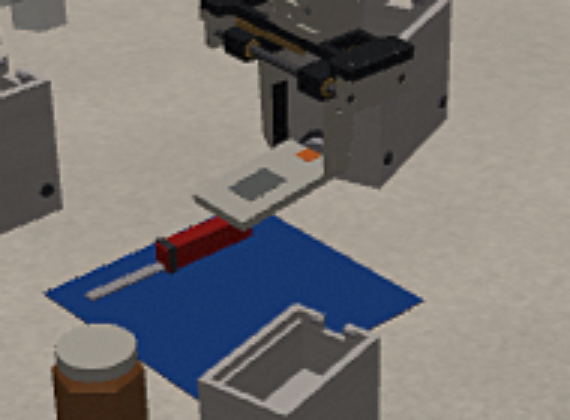

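The cover is held about level above the mat, right side up, with the dryer open and the blade on the mat. Placing it.

```bash
python3 - <<'E'
from h import *
import pickle
robot.move_linear([465,-195,25],speed=100); h=robot.move_linear([465,-195,5.0],speed=15,f_stop=2.5); print(h,robot.current_tcp_pos())
robot.move_gripper(0.85); robot.sleep(0.3); robot.move_linear([465,-195,120],speed=100); robot.sleep(.3)
robot.move_ptp([430,130,180],[pi,0,0.3]); w=snap('wrist','w11'); pickle.dump(w,open('w11.pkl','wb'))
robot.move_ptp([430,230,180],[pi,0,0.3]); w=snap('wrist','w12'); pickle.dump(w,open('w12.pkl','wb'))
t=snap('top','t12'); cv2.imwrite('pics/t12c.png',cv2.resize(t['img'][150:290,330:470],(280,280)))
m=np.zeros((480,760,3),np.uint8); m[:,:480]=w['img'][:,:480]; m[:280,480:]=cv2.resize(t['img'][150:290,330:470],(280,280)); cv2.imwrite('pics/m12.png',m); print(robot.current_t())
E
```

```text
True [ 464.77103978 -194.92541331   12.32989215]
46.9417
```

View pics/m12.png

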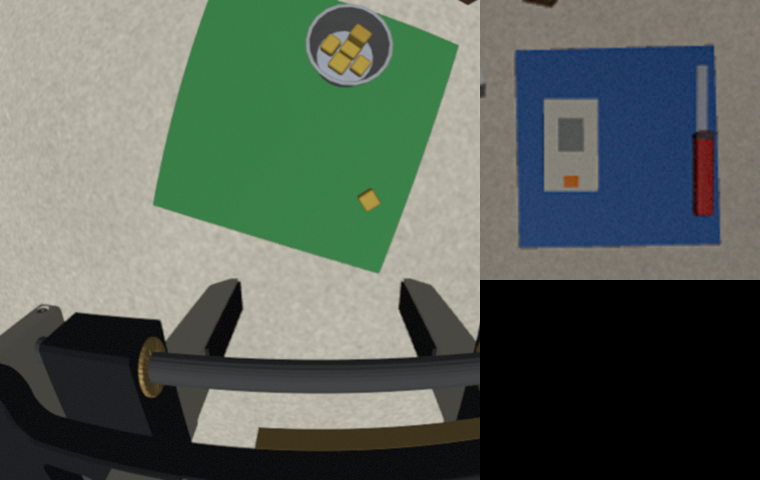

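Cover right side up at (571,145) and blade at (705,150), both on the mat. The cup rim centre is at (349,45) with 5 blocks visible inside, and there is one loose block at (369,200). Now measuring numerically.

```bash
python3 - <<'E'
from h import *
import pickle
w1,w2=[pickle.load(open(f'w{i}.pkl','rb')) for i in(11,12)]
def ylw(d,fish=True):
    hsv=cv2.cvtColor(d['img'],cv2.COLOR_BGR2HSV); m=cv2.inRange(hsv,(15,110,70),(34,255,255))
    n,l,s,c=cv2.connectedComponentsWithStats(m); return [(c[j].round(1),s[j,4],l==j) for j in range(1,n) if s[j,4]>25]
for d in(w1,w2):
    for c,a,m in ylw(d): print(c,a,onz(d,*c,12,True).round(1)) if c[1]<270 else 0
d=w2
b=[x for x in ylw(d) if abs(x[0][0]-369)<10 and abs(x[0][1]-200)<10][0]
ys,xs=np.nonzero(b[2]); P=np.array([onz(d,u,v,10,True)[:2] for u,v in zip(xs,ys)],np.float32); print(cv2.minAreaRect(P))
g=d['img'][185:216,353:386]; print(cv2.cvtColor(g,cv2.COLOR_BGR2HSV)[::3,::3,2])
print('cup w12 rim',onz(w2,349,45.5,62,True))
t=robot.get_image('top'); hsv=cv2.cvtColor(t['img'],cv2.COLOR_BGR2HSV)
red=cv2.inRange(hsv,(0,150,60),(4,255,255))|cv2.inRange(hsv,(175,150,60),(180,255,255)); blue=cv2.inRange(hsv,(100,120,50),(125,255,255))
ys,xs=np.nonzero(red[150:290,330:480]); print('red',onz(t,xs.mean()+330,ys.mean()+150,29))
ys,xs=np.nonzero(blue[150:290,330:480]); lo,hi=np.percentile(xs,[.3,99.7])+330,np.percentile(ys,[.3,99.7])+150; print(lo,hi,onz(t,lo[0],hi[0],3),onz(t,lo[1],hi[1],3))
for c,a,m in ylw(t): print('top',c,a,onz(t,*c,12).round(0))
E
```

```text
[235.5  21.4] 1170 [582.3 255.3  12. ]
[263.1 168. ] 306 [458.4 191.7  12. ]
[349.8  48.4] 897 [584.2 249.9  12. ]
[330.   44.2] 258 [582.5 267.6  12. ]
[359.9  65.3] 237 [572.1 236.9  12. ]
[368.6 199.6] 305 [458.4 191.9  12. ]
((458.1111145019531, 191.46975708007812), (17.184677124023438, 15.834176063537598), 50.32683181762695)
[[129 128 127 128 130 127 128 129 128 128 130]
 [128 129 128 128 129 106  99 128 129 127 129]
 [128 129 130 120  79 108 156 117 129 129 128]
 [129 129  97  83 139 172 176 150 125 129 128]
 [128 124 113 163 175 177 177 174 114 130 129]
 [128 128 119 175 175 176 177 175 163 120 129]
 [128 129 127 154 174 176 177 177 171 126 128]
 [129 128 129 115 171 174 175 150 123 128 128]
 [127 127 130 127 129 166 122 126 128 128 128]
 [130 128 128 128 128 125 127 128 128 129 128]
 [128 130 128 130 129 128 129 128 128 129 130]]
cup w12 rim [574.80333351 251.80665092  62.        ]
red [ 466.54353227 -349.71575798   29.        ]
[348. 448.] [173.571 272.   ] [ 624.25852178 -130.86037181    3.        ] [ 386.45366316 -368.70951013    3.        ]
top [188.4 190.7] 158 [583. 257.  12.]
top [214.2 241.5] 44 [459. 192.  12.]
```

The blade has been knocked aside to y≈-350 but is still well over the mat (edge -369). The loose block is at (458,192.5). Next: pick it up, drop it into the chamber, and test IK for the cup pour (15° down side grip, roll tip).

```bash
cat >> h.py <<'E'
C=NOTCH+61.5*U; C[2]=0
def side(yaw,down,roll=0.):
    "tool pointing forward along yaw, down rad below horizontal, rolled about its own axis"
    return (R.from_euler('z',yaw)*R.from_euler('y',-(pi/2-down))*R.from_euler('x',pi)*R.from_euler('z',roll)).as_euler('xyz').tolist()
E
python3 - <<'E'
from h import *
yaw=np.radians(50.3)
robot.move_gripper(0.45); robot.move_ptp([458,192.6,60],[pi,0,yaw]); h=robot.move_linear([458,192.6,5.2],speed=60,f_stop=6)
robot.move_gripper(0.0); print(h,'w',robot.current_gripper_width()*93)
robot.move_linear([458,192.6,170],speed=150); print('w',robot.current_gripper_width()*93)
for y in(DY+pi/2,DY-pi/2):
    q=robot.inverse_kinematics([C[0],C[1],170],[pi,0,y]); print(y,None if q is None else np.round(q,2))
q0=[C[0]-60,C[1]+60,190]
for r in(0,.8,1.6,2.2):
    p=C+15*U+19*U+[0,0,175]
    q=robot.inverse_kinematics(p.tolist(),side(DY,0,r)); print('pour',r,None if q is None else np.round(q,2))
q=robot.inverse_kinematics([575,252,37],side(.41,.26)); print('cup',None if q is None else np.round(q,2))
q=robot.inverse_kinematics([465,204,37],side(.41,.26)); print('cupback',None if q is None else np.round(q,2)); print(robot.current_t())
E
```

```text
False w 15.555109518861526
w 15.552286227828018
1.8007963267948965 [-0.24  0.41  1.44  0.    1.29 -0.47]
-1.3407963267948966 [-0.24  0.41  1.44 -0.    1.29  2.67]
pour 0 [-0.73  0.8   2.41  2.18  1.61 -1.63]
pour 0.8 [-0.73  0.8   2.41  2.18  1.61 -0.83]
pour 1.6 [-0.73  0.8   2.41  2.18  1.61 -0.03]
pour 2.2 [-0.73  0.8   2.41  2.18  1.61  0.57]
cup [-0.    0.99  2.49  2.75  1.62 -1.7 ]
cupback None
51.3167<sys>:0: UserWarning: Gimbal lock detected. Setting third angle to zero since it is not possible to uniquely determine all angles.
```

```bash
python3 - <<'E' 2>/dev/null
from h import *
p0=robot.current_tcp_pos()
f=lambda q: None if q is None else np.round(q,2).tolist()
cup=np.array([575,252.5,42])
for dl in(35,45,50,55,60):
    d=np.radians(90-dl); 
    for yaw in(.23,.41,.6):
        ax=np.array([np.cos(yaw)*np.sin(np.radians(dl)),np.sin(yaw)*np.sin(np.radians(dl)),-np.cos(np.radians(dl))])
        print(dl,yaw,f(robot.inverse_kinematics((cup+19*ax).tolist(),side(yaw,d))), f(robot.inverse_kinematics((cup-80*ax).tolist(),side(yaw,d))))
print('pour')
for dl in(45,55,65):
    for yaw in(.0,.23,):
        print(dl,yaw,[f(robot.inverse_kinematics((C+[0,0,170]).tolist(),side(yaw,np.radians(90-dl),r))) for r in(0,pi*.9)])
E
```

```text
35 0.23 None None
35 0.41 None [0.11, 0.17, 2.17, 0.69, 0.27, 0.66]
35 0.6 [0.07, 0.43, 2.1, 1.32, 0.3, -0.19] [-0.01, 0.18, 2.15, 0.9, 0.43, 0.21]
45 0.23 [0.24, 0.47, 2.22, 3.16, 0.34, -1.58] None
45 0.41 [0.12, 0.47, 2.24, 2.57, 0.38, -1.24] [0.05, 0.2, 2.35, 2.14, 0.3, -0.85]
45 0.6 [0.01, 0.47, 2.22, 2.08, 0.47, -1.01] [-0.12, 0.21, 2.33, 1.66, 0.49, -0.66]
50 0.23 [0.24, 0.52, 2.28, 3.16, 0.52, -1.58] [0.24, 0.27, 2.41, 3.17, 0.41, -1.59]
50 0.41 [0.11, 0.51, 2.3, 2.69, 0.56, -1.38] [0.02, 0.25, 2.44, 2.46, 0.48, -1.21]
50 0.6 [-0.02, 0.52, 2.28, 2.25, 0.62, -1.22] [-0.18, 0.27, 2.41, 1.93, 0.61, -0.99]
55 0.23 [0.24, 0.58, 2.33, 3.16, 0.72, -1.58] [0.25, 0.35, 2.49, 3.16, 0.66, -1.58]
55 0.41 [0.09, 0.57, 2.35, 2.75, 0.75, -1.47] [-0.02, 0.34, 2.52, 2.6, 0.72, -1.4]
55 0.6 [-0.06, 0.58, 2.33, 2.35, 0.78, -1.36] [-0.25, 0.35, 2.49, 2.09, 0.78, -1.25]
60 0.23 [0.24, 0.65, 2.36, 3.16, 0.92, -1.57] [0.25, 0.48, 2.55, 3.16, 0.94, -1.57]
60 0.41 [0.07, 0.65, 2.39, 2.78, 0.95, -1.53] None
60 0.6 [-0.09, 0.65, 2.36, 2.4, 0.95, -1.47] [-0.31, 0.48, 2.55, 2.18, 0.98, -1.47]
pour
45 0.0 [[-0.42, 0.11, 2.17, 1.19, 0.32, 0.09], [-0.42, 0.11, 2.17, 1.19, 0.32, 2.92]]
45 0.23 [[-0.56, 0.14, 2.14, 1.16, 0.58, -0.14], [-0.56, 0.14, 2.14, 1.16, 0.58, 2.68]]
55 0.0 [[-0.48, 0.15, 2.32, 2.08, 0.44, -0.84], [-0.48, 0.15, 2.32, 2.08, 0.44, 1.99]]
55 0.23 [[-0.65, 0.18, 2.27, 1.63, 0.68, -0.68], [-0.65, 0.18, 2.27, 1.63, 0.68, 2.14]]
65 0.0 [[-0.53, 0.27, 2.45, 2.43, 0.78, -1.27], [-0.53, 0.27, 2.45, 2.43, 0.78, 1.56]]
65 0.23 [[-0.73, 0.3, 2.38, 1.92, 0.92, -1.09], [-0.73, 0.3, 2.38, 1.92, 0.92, 1.74]]
```

```bash
python3 - <<'E' 2>/dev/null
from h import *
o=[pi,0,DY+pi/2]; p=C+15*U
robot.move_ptp([p[0],p[1],150],o); robot.move_linear([p[0],p[1],82],speed=80,f_stop=8); print('w',robot.current_gripper_width()*93,robot.current_tcp_pos())
robot.move_gripper(0.4); robot.move_linear([p[0],p[1],260],speed=150); robot.move_gripper(1.0)
yaw,dl=.45,np.radians(55); ax=np.array([np.cos(yaw)*np.sin(dl),np.sin(yaw)*np.sin(dl),-np.cos(dl)])
w=robot.get_image('wrist')
hsv=cv2.cvtColor(w['img'],cv2.COLOR_BGR2HSV); m=cv2.inRange(hsv,(15,110,70),(34,255,255)); n,l,s,c=cv2.connectedComponentsWithStats(m)
print([(c[j].round(0),s[j,4],onz(w,*c[j],58,True).round(0)) for j in range(1,n) if s[j,4]>40])
O=side(yaw,pi/2-dl); cup=np.array([575.,252.5,42.])
robot.move_ptp([470,120,300],O); print(np.round(robot.current_qpos(),2),robot.current_t())
for k in(-60,-20,19): print(k,robot.inverse_kinematics((cup+k*ax).tolist(),O) is not None)
w=robot.get_image('wrist'); cv2.imwrite('pics/w13.png',w['img']); import pickle; pickle.dump(w,open('w13.pkl','wb'))
m=cv2.inRange(cv2.cvtColor(w['img'],cv2.COLOR_BGR2HSV),(15,110,70),(34,255,255)); n,l,s,c=cv2.connectedComponentsWithStats(m)
print('exp rim',proj(w,[575,252.5,65],True),[(c[j].round(0),s[j,4],onz(w,*c[j],20,True).round(0)) for j in range(1,n) if s[j,4]>40])
E
```

```text
w 15.86739169710384 [630.64742999 -34.57634482  82.53868791]
[(array([321., 208.]), np.int32(209), array([631., -34.,  58.])), (array([507., 343.]), np.int32(57), array([ 905., -149.,   58.])), (array([117., 370.]), np.int32(258), array([ 407., -317.,   58.])), (array([521., 371.]), np.int32(326), array([ 952., -190.,   58.]))]
[-0.64 -0.41  2.33  1.05  0.99 -0.03] 57.5167
-60 True
-20 True
19 True
exp rim (np.float64(259.6271454575957), np.float64(280.66415193674754)) [(array([267., 291.]), np.int32(389), array([586., 255.,  20.])), (array([488., 331.]), np.int32(43), array([656., -48.,  20.])), (array([121., 360.]), np.int32(419), array([398., 379.,  20.])), (array([518., 363.]), np.int32(508), array([ 626., -102.,   20.])), (array([131., 384.]), np.int32(52), array([378., 344.,  20.])), (array([454., 426.]), np.int32(6721), array([514., -38.,  20.]))]
```

The loose block is in the chamber (seen at 631,-34) and the cup is where expected. Gripping the cup.

```bash
cat >> h.py <<'E'
CY,CD=.45,np.radians(55); AX=np.array([np.cos(CY)*np.sin(CD),np.sin(CY)*np.sin(CD),-np.cos(CD)]); CUP=np.array([575.,252.5,42.]); CO=side(CY,pi/2-CD)
E
python3 - <<'E' 2>/dev/null
from h import *
robot.move_ptp((CUP-60*AX).tolist(),CO); print(np.round(robot.current_qpos(),2),robot.current_contact_force().round(1))
h=robot.move_linear((CUP+19*AX).tolist(),speed=60,f_stop=6); print(h,robot.current_tcp_pos())
robot.move_gripper(0.0); print('w',robot.current_gripper_width()*93,robot.current_contact_force().round(1))
q=robot.current_tcp_pos()+np.array([0,0,30]); robot.move_linear(q.tolist(),speed=40); print('w',robot.current_gripper_width()*93,robot.current_contact_force().round(2),robot.current_t())
E
```

```text
[-0.04  0.4   2.49  2.53  0.74 -1.39] [ 0.3 -0.6 -0.1]
False [588.80234156 259.1781502   31.24515316]
w 62.47625708962912 [-0.5 -1.4  2.1]
w 62.548309363204304 [-0.73 -0.3  -1.85] 61.875
```

```bash
cat > pour.py <<'E'
from h import *
Tg=R.from_euler('xyz',CO)
cz=Tg.inv().apply([0,0,1.]); GP=np.array([0,0,-19.])       # cup axis and grasp point in tool frame
b=GP+cz*(-39.); rim=b+62*cz                               # cup base, rim centre in tool frame
def plan(phi,lip,down=np.radians(25)):
    o=side(DY,down,phi); T=R.from_euler('xyz',o); z=T.apply(cz)
    d=-np.array([0,0,1.])+z[2]*z; d/=np.linalg.norm(d)
    tcp=lip-T.apply(rim)-33*d
    pts=[GP+[sx*7.5,sy*50,19] for sx in(-1,1) for sy in(-1,1)]+[[sx*37.5,sy*94,-84] for sx in(-1,1) for sy in(-1,1)]
    low=min((tcp+T.apply(p))[2] for p in pts)
    if low<108: tcp=tcp+[0,0,108-low]
    return tcp,o,np.degrees(np.arccos(z[2])),tcp+T.apply(rim),z
E
python3 - <<'E' 2>/dev/null
from pour import *
lip=C+14*U+12*V+[0,0,128]
for a in range(0,171,15):
    t,o,tl,rc,z=plan(np.radians(a),lip); q=robot.inverse_kinematics(t.tolist(),o)
    print(a,t.round(0),'tilt',tl.round(0),'rimc',rc.round(0),'mouth U,V',np.round([z@U,z@V],2),None if q is None else np.round(q,2))
E
```

```text
0 [679. -11. 115.] tilt 10.0 rimc [658. -16. 145.] mouth U,V [-0.17 -0.  ] [-0.55  0.5   2.29  2.2   0.9  -1.26]
15 [661.  15. 127.] tilt 16.0 rimc [641.   5. 157.] mouth U,V [-0.19 -0.21] [-0.51  0.45  2.34  2.24  0.89 -1.  ]
30 [654.  19. 145.] tilt 28.0 rimc [634.   5. 173.] mouth U,V [-0.22 -0.41] [-0.51  0.39  2.35  2.21  0.86 -0.69]
45 [652.  20. 157.] tilt 40.0 rimc [632.   2. 182.] mouth U,V [-0.28 -0.58] [-0.51  0.36  2.34  2.18  0.84 -0.39]
60 [652.  18. 163.] tilt 52.0 rimc [631.  -3. 185.] mouth U,V [-0.35 -0.71] [-0.51  0.34  2.34  2.16  0.83 -0.1 ]
75 [653.  15. 164.] tilt 64.0 rimc [630.  -9. 182.] mouth U,V [-0.43 -0.79] [-0.52  0.34  2.34  2.15  0.83  0.17]
90 [653.  10. 158.] tilt 76.0 rimc [629. -15. 171.] mouth U,V [-0.52 -0.82] [-0.53  0.36  2.34  2.14  0.84  0.41]
105 [653.   3. 164.] tilt 87.0 rimc [627. -21. 173.] mouth U,V [-0.61 -0.79] [-0.55  0.34  2.33  2.11  0.84  0.71]
120 [653.  -3. 163.] tilt 97.0 rimc [624. -27. 168.] mouth U,V [-0.69 -0.71] [-0.57  0.34  2.33  2.09  0.84  0.97]
135 [651.  -9. 158.] tilt 106.0 rimc [621. -30. 160.] mouth U,V [-0.76 -0.58] [-0.59  0.36  2.33  2.08  0.86  1.22]
150 [649. -14. 159.] tilt 114.0 rimc [616. -31. 158.] mouth U,V [-0.82 -0.41] [-0.6   0.35  2.33  2.06  0.87  1.49]
165 [647. -17. 160.] tilt 118.0 rimc [613. -30. 157.] mouth U,V [-0.85 -0.21] [-0.61  0.35  2.33  2.05  0.87  1.76]
```

```bash
python3 - <<'E' 2>/dev/null
from pour import *
lip=C+16*U+12*V+[0,0,128]
c=robot.current_tcp_pos(); robot.move_linear([c[0],c[1],230],speed=120)
t,o,*_=plan(np.radians(20),lip); robot.move_linear([t[0],t[1],230],side(DY,np.radians(30),0),speed=120)
t,o,*_=plan(np.radians(45),lip); robot.move_linear([t[0],t[1],200],o,speed=60)
for a in list(range(60,171,7)):
    t,o,tl,*_=plan(np.radians(a),lip); d=np.linalg.norm(np.array(robot.current_tcp_pos())-t); robot.move_linear(t.tolist(),o,speed=max(d/.55,2))
    if a>=75: robot.sleep(.15)
print('end',a,tl,robot.current_t(),robot.current_gripper_width()*93)
robot.sleep(.5)
for k in(1,-1,1,-1): robot.move_linear((t+[0,0,5*k]).tolist(),speed=80)
robot.sleep(.3); print(robot.current_contact_force().round(2),robot.current_t())
for n in('top','scene'):
    d=snap(n,n+'14'); m=cv2.inRange(cv2.cvtColor(d['img'],cv2.COLOR_BGR2HSV),(15,110,70),(34,255,255)); N,l,s,c=cv2.connectedComponentsWithStats(m)
    print(n,[(c[j].round(0),s[j,4],onz(d,*c[j],55).round(0)) for j in range(1,N) if s[j,4]>8])
E
```

```text
end 165 118.34002725857727 79.6583 62.396510081488245
[-0.1  -0.08 -1.3 ] 81.5333
top [(array([308., 167.]), np.int32(23), array([629., -37.,  55.])), (array([311., 181.]), np.int32(114), array([597., -44.,  55.])), (array([303., 179.]), np.int32(13), array([601., -26.,  55.])), (array([288., 203.]), np.int32(42), array([546.,  10.,  55.]))]
scene [(array([89., 42.]), np.int32(1291), array([ 1.00e+00, -2.42e+03,  5.50e+01])), (array([97., 26.]), np.int32(12), array([ -200., -2749.,    55.])), (array([96., 31.]), np.int32(11), array([ -139., -2637.,    55.])), (array([519.,  95.]), np.int32(12), array([-1001.,  -403.,    55.])), (array([ 31., 108.]), np.int32(11), array([  622., -1578.,    55.])), (array([ 62., 126.]), np.int32(399), array([  607., -1321.,    55.])), (array([169., 120.]), np.int32(25), array([  282., -1119.,    55.])), (array([171., 124.]), np.int32(9), array([  299., -1071.,    55.])), (array([154., 128.]), np.int32(17), array([  363., -1083.,    55.])), (array([164., 125.]), np.int32(9), array([  321., -1084.,    55.])), (array([119., 133.]), np.int32(186), array([  482., -1119.,    55.])), (array([ 91., 140.]), np.int32(83), array([  585., -1122.,    55.])), (array([ 36., 142.]), np.int32(83), array([  732., -1231.,    55.])), (array([ 62., 150.]), np.int32(257), array([  695., -1103.,    55.])), (array([ 19., 144.]), np.int32(11), array([  783., -1248.,    55.])), (array([305., 211.]), np.int32(84), array([ 363., -259.,   55.])), (array([289., 276.]), np.int32(78), array([594., -59.,  55.]))]
```

Now standing the cup back on the board and clearing the view.

```bash
python3 - <<'E' 2>/dev/null
from pour import *
c=robot.current_tcp_pos(); robot.move_linear([c[0],c[1],235],speed=120)
t,o,*_=plan(np.radians(80),C+[0,0,128]); robot.move_linear([c[0],c[1]+15,235],o,speed=25)
robot.move_linear([c[0]-10,c[1]+40,235],side(DY,np.radians(30),0),speed=40)
e=CUP+19*AX; robot.move_linear([e[0],e[1],150],CO,speed=120)
robot.move_linear([e[0],e[1],45],speed=100); h=robot.move_linear([e[0],e[1],29],speed=12,f_stop=3); print(h,robot.current_tcp_pos())
robot.move_gripper(1.0); robot.move_linear((CUP-62*AX).tolist(),speed=80)
robot.move_ptp([380,60,330],[pi,0,0.2])
for n in('top','wrist'):
    d=snap(n,n+'15'); m=cv2.inRange(cv2.cvtColor(d['img'],cv2.COLOR_BGR2HSV),(15,110,70),(34,255,255)); N,l,s,q=cv2.connectedComponentsWithStats(m)
    print(n,[(q[j].round(0),s[j,4],onz(d,*q[j],50,n=='wrist').round(0)) for j in range(1,N) if s[j,4]>8])
print(robot.current_t())
t=cv2.imread('pics/top15.png'); m=np.zeros((600,800,3),np.uint8)
m[:353]=cv2.resize(t[120:270,130:470],(800,353),interpolation=cv2.INTER_CUBIC); 
m[353:,:330]=cv2.resize(cv2.imread('pics/wrist15.png'),(330,247)); m[353:,340:600]=cv2.resize(t[135:205,275:345],(260,247),interpolation=cv2.INTER_CUBIC)
cv2.imwrite('pics/m15.png',m)
E
```

```text
True [588.95296689 259.24409847  31.24134412]
top [(array([310., 169.]), np.int32(77), array([627., -41.,  50.])), (array([302., 178.]), np.int32(34), array([605., -22.,  50.])), (array([315., 180.]), np.int32(34), array([601., -54.,  50.])), (array([308., 186.]), np.int32(43), array([587., -37.,  50.])), (array([320., 187.]), np.int32(39), array([583., -66.,  50.]))]
wrist [(array([438.,  15.]), np.int32(150), array([632., -36.,  50.])), (array([448.,  26.]), np.int32(111), array([621., -50.,  50.])), (array([429.,  32.]), np.int32(51), array([606., -28.,  50.])), (array([450.,  42.]), np.int32(114), array([602., -56.,  50.])), (array([434.,  49.]), np.int32(141), array([587., -38.,  50.])), (array([455.,  59.]), np.int32(152), array([582., -67.,  50.])), (array([508., 339.]), np.int32(10), array([ 222., -269.,   50.])), (array([117., 371.]), np.int32(251), array([ 28., 337.,  50.])), (array([523., 370.]), np.int32(253), array([ 165., -331.,   50.])), (array([125., 350.]), np.int32(10), array([ 80., 319.,  50.])), (array([133., 347.]), np.int32(13), array([ 89., 303.,  50.])), (array([507., 384.]), np.int32(18), array([ 135., -311.,   50.]))]
94.3583
```

View pics/m15.png

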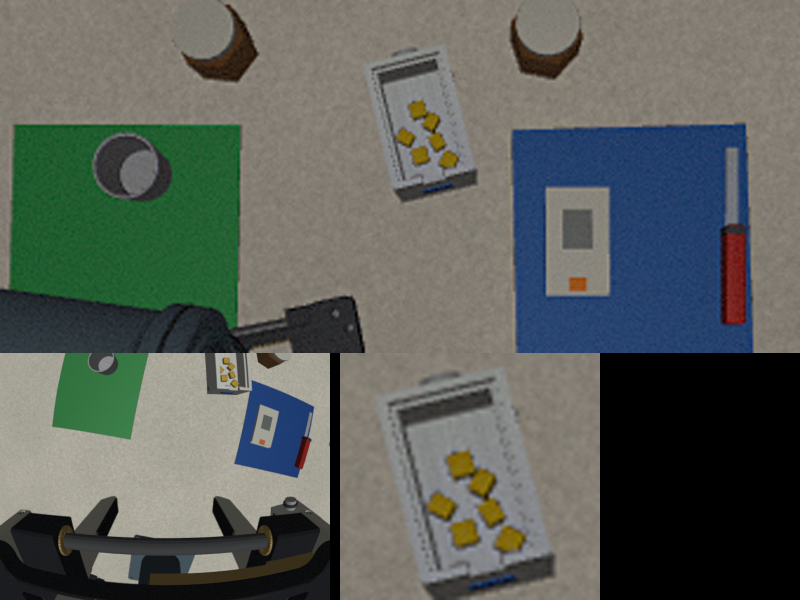

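The picture shows 6 blocks flat in the chamber, the cup empty and upright on the board, the cover and blade on the mat, and the jars in place. Handing in.

```bash
python3 - <<'E'
from h import *
robot.sleep(.5); robot.hand_in(); print(robot.current_t())
E
```

```text
the job is handed in; nothing more can be done
the job is handed in; nothing more can be done
```

I finished the job and handed it in at about 95 s on the robot's clock. I don't know the verdict, because the hand-in gives none.

**What I did:** I pried the cover up with the blade, laid the blade on the mat, then lifted the cover off and laid it right side up on the mat. Next I dropped the one loose block into the chamber, tipped the cup out over the open dryer to about 118°, and stood it back on the green board.

**Last checks (top and wrist views):**
- **Blocks:** six lie in the chamber, five from the cup and one loose. No yellow shows in the cup, on the board or on the bench.
- **Cup, cover and jars:** the cup looks upright and empty, the cover flat and right side up, and both jars look unmoved.

**What went wrong or disagreed:**
- **First pry:** it lifted the back of the cover while the lip stayed under the catch. I lowered it and levered again with the blade about 14 mm in, instead of the 16 to 19 mm given, and the cover then propped correctly.
- **Cover height:** I judged it from pictures only and never measured it against the 4 mm rule.
- **Blade:** after I laid it down it was found about 2 cm aside, probably the announced knock. Its origin is still roughly 15–20 mm inside the mat edge, so I left it there.
- **Cameras:** the wrist camera's calibration disagreed with the held tool by about 2 mm sideways, and I corrected for that.

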